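# Fetch the sample tin from behind the containers for weighing

## Task

The squat steel sample tin at the back of the blue tray is hemmed in by three tall containers. First stand all three containers upright on the black rubber mat, only then lift the tin out and set it down in the middle of the balance pan, and after that put the three containers back in the tray, each standing where it stood at the start. Set everything down rather than dropping it, tip nothing over, and leave the sieve, brush and scoop alone.

Things in the scene. Friction and masses are not known exactly. Their poses are not given: they have to be found in the camera images.
- jar_mid (a point): round white plastic jar with a black cap, upright and loose in the tray: body 56 mm diameter and 64 mm tall, cap 52 mm diameter above it, 84 mm tall in all, about 0.22 kg. Point: on its axis half-way up (42 mm above its underside), z up.
- canister_mid (a point): white plastic canister of rectangular section with a small black round cap, upright and loose in the tray: body 40 mm along its own x, 56 mm along its own y, 64 mm tall; cap 34 mm diameter on top, 76 mm tall in all, about 0.2 kg. Its 40 mm side lies roughly along the tray's x. Point: on its axis half-way up, 38 mm above its underside, z up.
- tube_mid (a point): slim round steel sample tube with a black cap, upright and loose in the tray: body 38 mm diameter and 70 mm tall, cap 35 mm diameter above it, 90 mm tall in all, about 0.2 kg. Point: on its axis half-way up (45 mm above its underside), z up.
- tin_mid (a point): squat round plain steel sample tin, 56 mm diameter, 44 mm tall, about 0.15 kg, loose in the tray near the middle of its far side; a container stands close in front of it (towards the robot) and one close at either side, about 72 mm from centre to centre, in any arrangement. Point: on its axis half-way up (22 mm above its underside), z up.
- tray: open blue plastic tray, fixed to the bench, 204 mm along its x and 220 mm along its y, outer height 40 mm, walls and floor 4 mm thick. Origin: centre of its underside on the bench; x points away from the robot (within about 0.2 rad), z up. The containers and the tin stand on its floor, 4 mm above the origin.
- mat_top (a point): flat black rubber mat, fixed, 180 mm along its x and 220 mm along its y, 3 mm thick, at one side of the tray (left or right varies). Point: centre of its upper face; x points roughly away from the robot, z up.
- pan (a point): round steel pan, 116 mm diameter, of a white bench balance fixed on the other side of the tray from the mat. Point: centre of the pan's upper face, 54 mm above the bench. The pan does not move. The balance's housing reaches 115 mm from this point towards the display (its -x) and 75 mm to its +x, 80 mm to either side in y; top of the housing 40 mm above the bench, display and keys to 45 mm.
- sieve: bystander: round brass test sieve, 104 mm diameter, 40 mm tall, loose on the bench beyond the tray. Origin: centre of its underside.
- brush: bystander: hand brush lying on the bench between the robot and the tray, about across the robot's view. Origin: on its underside; x is its long axis.
- scoop: bystander: sampling spoon lying on the bench beyond the tray. Origin: on its underside; x is its long axis.
Mind the look-alikes: they are no part of the job. Of the things like the part that bears pan, leave any that is pink; of the rest the larger one is meant.

How it is judged (in metres and radians):
On the way, in this order (a step that is already met when the one before it is completed fails the run):
1. all three containers stand upright on the mat, released and at rest, with the tin still in its place in the tray (within 30 mm) (x of jar_mid in the frame of mat_top between -0.09 and 0.09 m and y of jar_mid in the frame of mat_top between -0.11 and 0.11 m and z of jar_mid in the frame of mat_top between 0.037 and 0.047 m and linear speed of each of jar, canister, tube below 0.02 m/s and angle between each of jar_mid, canister_mid, tube_mid's own z axis and vertical below 0.1 rad and contact force between the fingers and jar below 0.1 N and x of canister_mid in the frame of mat_top between -0.09 and 0.09 m and y of canister_mid in the frame of mat_top between -0.11 and 0.11 m and z of canister_mid in the frame of mat_top between 0.033 and 0.043 m and contact force between the fingers and canister below 0.1 N and x of tube_mid in the frame of mat_top between -0.09 and 0.09 m and y of tube_mid in the frame of mat_top between -0.11 and 0.11 m and z of tube_mid in the frame of mat_top between 0.04 and 0.05 m and contact force between the fingers and tube below 0.1 N and distance of tin_mid from where it was at the start of the episode below 0.03 m), for 0.2 s.
2. the tin stands on the balance pan, within 15 mm of its centre, released, while all three containers still stand on the mat (horizontal distance between tin_mid and pan below 0.015 m and z of tin_mid in the frame of pan between 0.017 and 0.027 m and linear speed of each of tin, jar, canister, tube below 0.02 m/s and angle between each of tin_mid, jar_mid, canister_mid, tube_mid's own z axis and vertical below 0.1 rad and contact force between the fingers and tin below 0.1 N and x of jar_mid in the frame of mat_top between -0.09 and 0.09 m and y of jar_mid in the frame of mat_top between -0.11 and 0.11 m and z of jar_mid in the frame of mat_top between 0.037 and 0.047 m and contact force between the fingers and jar below 0.1 N and x of canister_mid in the frame of mat_top between -0.09 and 0.09 m and y of canister_mid in the frame of mat_top between -0.11 and 0.11 m and z of canister_mid in the frame of mat_top between 0.033 and 0.043 m and contact force between the fingers and canister below 0.1 N and x of tube_mid in the frame of mat_top between -0.09 and 0.09 m and y of tube_mid in the frame of mat_top between -0.11 and 0.11 m and z of tube_mid in the frame of mat_top between 0.04 and 0.05 m and contact force between the fingers and tube below 0.1 N), for 0.2 s.
At the end, for the whole second after the job is handed in: The tin stands upright on the balance pan within 15 mm of its centre; the jar, the canister and the tube each stand upright in the tray within 15 mm of where they stood at the start (turned any way about the vertical); all released and at rest (horizontal distance between tin_mid and pan below 0.015 m and z of tin_mid in the frame of pan between 0.017 and 0.027 m and linear speed of each of tin, jar, canister, tube below 0.02 m/s and angle between each of tin_mid, jar_mid, canister_mid, tube_mid's own z axis and vertical below 0.1 rad and contact force between the fingers and tin below 0.1 N and distance of each of jar_mid, canister_mid, tube_mid from where it was at the start of the episode below 0.015 m and contact force between the fingers and jar below 0.1 N and contact force between the fingers and canister below 0.1 N and contact force between the fingers and tube below 0.1 N); the robot touches nothing.
It fails at once if a container or the tin is tipped over (more than about 35 degrees) (angle between any of jar_mid, canister_mid, tube_mid, tin_mid's own z axis and vertical above 0.6 rad).
It fails at once if a container or the tin is dropped (moves free of the fingers faster than 0.7 m/s, a fall of more than 25 mm) ((linear speed of jar above 0.7 m/s and contact force between the fingers and jar below 0.1 N) or (linear speed of canister above 0.7 m/s and contact force between the fingers and canister below 0.1 N) or (linear speed of tube above 0.7 m/s and contact force between the fingers and tube below 0.1 N) or (linear speed of tin above 0.7 m/s and contact force between the fingers and tin below 0.1 N)).
It fails at once if the sieve, brush or scoop is displaced by more than 30 mm (distance of any of sieve, brush, scoop from where it was at the start of the episode above 0.03 m).
It also fails if it takes over 144 s, if anything falls off the work surface, if the arm or the gripper's body presses on something with over 40 N, if the wrist force passes 120 N, or if a joint passes its speed limit or range.

## Robot

A 7-joint arm with a two-finger parallel gripper is mounted at the origin on the work surface. World frame = base frame: x ahead of the robot, y to its left, z up, the work surface at z = 0. Lengths are in mm, angles in rad, forces in N, time in s.
With the tool pointing down it reaches from about 425 to 925 mm from the base axis. Payload 6.8 kg.
Tool frame: the origin (TCP) lies on the centre line of the jaws, within the pads' length; the fingertips stand 22 mm ahead of it and the grasp point (between the pads) lies 3 mm ahead of it (arm.tip_reach is the distance from the TCP to the fingertips, in mm); z points along the fingers, y is the line along which they close (so a half turn about z gives the same grasp; the last joint's range is limited). The gripper opens to 85 mm and grips with 20 to 120 N. Pads are 22 mm wide; open, the fingers measure 114 mm over their backs; the gripper's body (76 mm by 85 mm) begins 54 mm behind the grasp point. The pads swing forward as they close: fully open they stand 13 mm farther back than shut.
Start: joints at [1.031, 0.477, 0.022, 1.555, -0.011, 1.109, -0.083], TCP at [282.502, -613.057, 253.308] pointing down, gripper open.
Joint ranges: [-2.96, 2.96], [-0.34, 2.1], [-1.41, 1.46], [0.24, 2.44], [-1.37, 4.51], [0.17, 1.92], [-2.96, 2.96]. Speed limits (rad/s): [2.39, 2.39, 3.14, 3.14, 3.14, 3.14, 3.14].

## Interface

Orientations are given as [roll, pitch, yaw] about the fixed x, y, z axes, in that order (R = Rz(yaw) Ry(pitch) Rx(roll)).
In Python, from plant import get_obs, eyes, arm gives the robot as it stands.
- The arm moves only by the shell command python3 -m crank 'ROWS' [FORCE]. ROWS is JSON, a list of rows, each a list of 7 numbers: the shift along the tool's x, y, z scaled (see below), then the turn, a rotation vector about the tool's x, y, z scaled (see below), then the opening, from -1 (shut) to 1 (fully open). In form: [[dx, dy, dz, wx, wy, wz, claw], ...]. A call has 1 to 5 rows; each row is the pose to reach, as a shift and turn from the pose commanded when the call began, along the tool's axes at that moment, turning the shorter way round; what a row does not reach only later rows make up. The controller multiplies each number of a shift by 0.25 m and each number of a turn by pi rad. A row lasts 1/8 s, in which the tool goes at most 62.5 mm and 10.7 degrees, less where a joint would pass 70% of its speed; a pose out of reach is approached as far as the arm can. A call with a number of a shift or a turn outside -1 to 1 is refused whole. A call with a gripper value outside its range is refused whole. The fingers move at their own pace and stop on an object; FORCE is the grip in N (left out, the last holds). Time passes only in rows, so rows that repeat a pose let the fingers close. It gives the time, the measured TCP pose, the force, the opening and the grip force at its end, in the units of the state.
- get_obs(): the state, without advancing time (a new reading comes with each control period).
- eyes.read_camera(name): name is "scene" or "top" or "wrist"; returns the picture (400x640x3 uint8, blue, green, red); there is no depth.
- eyes.camera_info(name): a dict with "fx", "fy", "cx", "cy" (pixels), "dist" ([k1, k2, p1, p2, k3] as OpenCV has them; the pictures are not rectified), "T" (4x4, takes a point from camera to world coordinates). Camera axes: x right, y down, z forward; pixel columns grow to the right and rows downward; lengths in mm; the calibration is good to about 2 mm. A picture is of the moment at which its call begins: read the wrist's pose just before it. camera_info takes no time and is no camera call; for the wrist camera it gives the pose at the moment of the call.
- arm.sign_off(): hands the job in; it is judged then, once.
The state is a dict: "time": time; "q": joint angles; "joint_velocities": joint speeds; "tau": joint torques, N m; "tcp_pos": TCP position; "ee_rot": TCP orientation; "force": force on the tool from outside, world axes, zero at the start; "wrist_torque": the same for the moment, N m; "gripper_width": finger opening in mm; "gripper_force": force on a finger pad.
Only numpy, scipy, OpenCV 4.12 (cv2) and the standard library are available. Lean on these libraries where they do the work, as an engineer would, in place of code of your own. Each camera call takes 0.05 s, during which the arm holds its last target. There are 200 camera calls.

## Working session

There is one attempt and no reset: what is moved stays moved. The work goes in short steps, Python scripts to look and compute and a shell command to move; the robot and the scene stay as the last step left them, time stands still between calls to the robot, and variables do not carry over. Pictures are saved under pics/ and viewed, at most 14 in all, crops included, and the job is handed in when it is done.

```bash
ls; mkdir -p pics
python3 - <<'E'
from plant import get_obs, eyes, arm
import cv2
print(get_obs()); print(arm.tip_reach)
for n in("top","scene"):
    cv2.imwrite(f"pics/{n}0.png",eyes.read_camera(n)); print(n,eyes.camera_info(n))
E
```

```text
pics
{'time': 0.0, 'q': array([ 1.03089134,  0.47780683,  0.02232885,  1.55644985, -0.01147853,
        1.10930959, -0.0831253 ]), 'joint_velocities': array([-3.68035773e-04,  7.49176057e-04,  2.69760715e-04, -7.89938251e-04,
        1.59565598e-03,  7.17679147e-05,  3.64891396e-04]), 'tau': array([-1.09996501e-03, -5.96448040e+01,  1.60743713e+00, -2.81195194e+01,
        1.23511639e-02,  9.44337604e-03,  2.14606445e-05]), 'tcp_pos': array([ 282.25219876, -612.54375412,  252.32164732]), 'ee_rot': array([-3.13975342e+00,  1.51816029e-04,  4.31820689e-01]), 'force': array([-0.06860135,  0.44325711,  0.3456937 ]), 'wrist_torque': array([-0.02514235,  0.056906  ,  0.06231372]), 'gripper_force': 0.0, 'gripper_width': 85.56118067767119}
22.0
top {'fx': 403.67147975003826, 'fy': 403.67147975003826, 'cx': 317.6154040819642, 'cy': 192.32167588451148, 'dist': array([-0.00687972,  0.        ,  0.        ,  0.        ,  0.        ]), 'T': array([[-2.45794572e-02, -9.87132212e-01,  1.58005844e-01,
         3.54673406e+02],
       [-9.99636934e-01,  2.25238170e-02, -1.47877314e-02,
        -8.97501834e+01],
       [ 1.10385513e-02, -1.58311952e-01, -9.87327441e-01,
         1.38198804e+03],
       [ 0.00000000e+00,  0.00000000e+00,  0.00000000e+00,
         1.00000000e+00]])}
scene {'fx': 406.08709165358016, 'fy': 406.08709165358016, 'cx': 318.41825803819773, 'cy': 205.73874072773128, 'dist': array([-0.06704551,  0.        ,  0.        ,  0.        ,  0.        ]), 'T': array([[-5.59040659e-01,  4.31737982e-01, -7.07867118e-01,
         1.34785482e+03],
       [ 8.29072322e-01,  3.01999169e-01, -4.70569428e-01,
         3.98387959e+02],
       [ 1.06125863e-02, -8.49940478e-01, -5.26771825e-01,
         6.54936563e+02],
       [ 0.00000000e+00,  0.00000000e+00,  0.00000000e+00,
         1.00000000e+00]])}
```

View pics/top0.png

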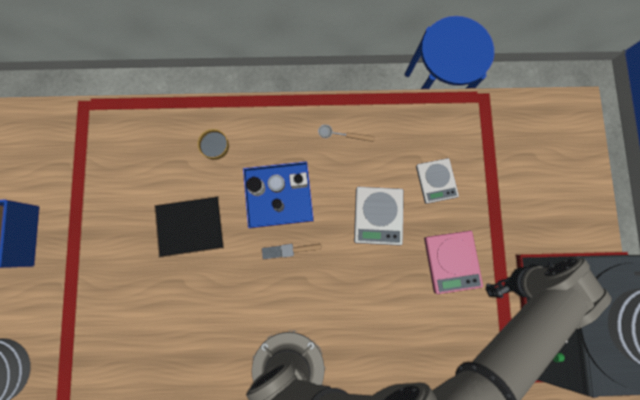

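View pics/scene0.png

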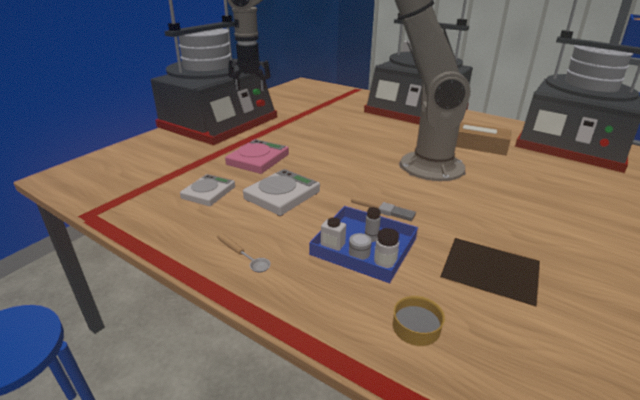

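The top view shows the tray at (278,195), with the jar left of the tin at (255,185), the tin at (276,183), the canister at (298,180) and the tube in front at (277,205). The mat is at (189,227). The larger white balance is at (380,208); the small white and pink ones are decoys. The scene view agrees.

```bash
cat > h.py <<'E'
import numpy as np, cv2
from scipy.spatial.transform import Rotation as R
from plant import get_obs, eyes, arm
def ray(ci,px,z):
    """pixels (n,2) -> world points on plane z"""
    K=np.array([[ci['fx'],0,ci['cx']],[0,ci['fy'],ci['cy']],[0,0,1]])
    p=cv2.undistortPoints(np.float64(px).reshape(-1,1,2),K,np.float64(ci['dist'])).reshape(-1,2)
    d=np.c_[p,np.ones(len(p))]@ci['T'][:3,:3].T; o=ci['T'][:3,3]
    return o+d*((z-o[2])/d[:,2])[:,None]
def go(pos,yaw):
    """scaled row for a target with the tool pointing down"""
    o=get_obs(); A=R.from_euler('xyz',o['ee_rot']); B=R.from_euler('xyz',[np.pi,0,yaw])
    s=A.inv().apply(np.array(pos)-o['tcp_pos'])/250; w=(A.inv()*B).as_rotvec()/np.pi
    return np.round(np.r_[s,w],4)
E
python3 - <<'E'
from h import *
ci=eyes.camera_info('top')
for n,p,z in [('tray',(278,195),20),('jar',(255,185),88),('tin',(276,183),48),('can',(298,179),80),('tube',(277,204),94),('mat',(189,227),3),('pan',(380,208),54),('sieve',(213,145),30),('brush',(290,250),10)]:
    print(n,ray(ci,[p],z).round()[0])
print(go([560,-5,330],0))
E
```

```text
tray [566.  25.  20.]
jar [590.  94.  88.]
tin [603.  29.  48.]
can [609. -46.  80.]
tube [526.  22.  94.]
mat [466. 330.   3.]
pan [ 510. -315.   54.]
sieve [745. 247.  30.]
brush [380. -13.  10.]
[ 2.0261e+00 -1.7428e+00 -3.0760e-01 -5.0000e-04  1.0000e-04  1.3750e-01]
```

```bash
python3 -m crank '[[0,0,-0.3,0,0,0.1375,1],[0,0,-0.3,0,0,0.1375,1],[0,0,-0.3,0,0,0.1375,1]]' && python3 -m crank '[[0.34,-0.85,0,0,0,0,1],[0.34,-0.85,0,0,0,0,1],[0.34,-0.85,0,0,0,0,1],[0.34,-0.85,0,0,0,0,1]]' && python3 -m crank '[[0.34,-0.85,0,0,0,0,1],[0.34,-0.85,0,0,0,0,1],[0.34,-0.85,0,0,0,0,1],[0.34,-0.85,0,0,0,0,1]]' && python3 -m crank '[[0.3,-0.85,0,0,0,0,1],[0.3,-0.85,0,0,0,0,1],[0.3,-0.85,0,0,0,0,1],[0.3,-0.85,0,0,0,0,1],[0.3,-0.85,0,0,0,0,1]]'
python3 - <<'E'
from h import *
o=get_obs();print(o['tcp_pos'],o['ee_rot'],o['time'])
ci=eyes.camera_info('wrist'); print(ci); cv2.imwrite('pics/w1.png',eyes.read_camera('wrist'))
np.save('ci1.npy',ci,allow_pickle=True)
E
```

```text
time: 0.48
tcp_pos: [282.8, -613.5, 329.9]
ee_rot: [3.139, -0.001, -0.003]
force: [0.4, 0.2, -0.0]
gripper_width: 85.4
gripper_force: 0.0
time: 0.98
tcp_pos: [368.7, -397.4, 328.1]
ee_rot: [-3.141, 0.0, 0.003]
force: [0.1, -0.1, 0.3]
gripper_width: 85.4
gripper_force: 0.0
time: 1.48
tcp_pos: [453.2, -184.9, 328.2]
ee_rot: [-3.141, 0.0, 0.003]
force: [-0.0, -0.6, -0.1]
gripper_width: 85.4
gripper_force: 0.0
time: 2.1
tcp_pos: [527.8, 28.2, 327.9]
ee_rot: [-3.14, 0.001, 0.006]
force: [-0.4, -0.7, -0.1]
gripper_width: 85.2
gripper_force: 0.0
[527.80859938  28.21782516 327.90008139] [-3.14012633e+00  5.75287343e-04  6.09292006e-03] 2.1
{'fx': 309.92055448311146, 'fy': 309.92055448311146, 'cx': 319.11496248608086, 'cy': 202.20602061334483, 'dist': array([-0.06054485,  0.        ,  0.        ,  0.        ,  0.        ]), 'T': array([[ 6.13370077e-03, -9.45770524e-01, -3.24777607e-01,
         6.11702640e+02],
       [-9.99980917e-01, -6.04080684e-03, -1.29432159e-03,
         2.86172922e+01],
       [-7.37787583e-04,  3.24779348e-01, -9.45789528e-01,
         4.48843765e+02],
       [ 0.00000000e+00,  0.00000000e+00,  0.00000000e+00,
         1.00000000e+00]])}
```

View pics/w1.png

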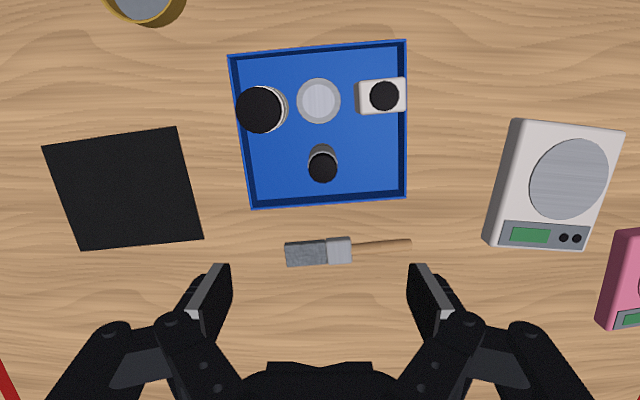

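The wrist view covers everything: jar cap (260,110), tin (318,100), canister cap (384,96), tube cap (323,166), mat (122,188) and pan (569,178). The brush is at (345,250) and the sieve at (142,5).

```bash
cat > m1.py <<'E'
from h import *
ci=np.load('ci1.npy',allow_pickle=True).item(); im=cv2.imread('pics/w1.png'); hsv=cv2.cvtColor(im,cv2.COLOR_BGR2HSV)
def blob(mask,roi):
    x0,y0,x1,y1=roi; m=np.zeros_like(mask); m[y0:y1,x0:x1]=mask[y0:y1,x0:x1]
    c=max(cv2.findContours(m,cv2.RETR_EXTERNAL,cv2.CHAIN_APPROX_NONE)[0],key=cv2.contourArea)
    M=cv2.moments(c); return c,(M['m10']/M['m00'],M['m01']/M['m00'])
def show(n,mask,roi,z,rect=False):
    c,p=blob(mask,roi); w=ray(ci,cv2.convexHull(c).reshape(-1,2),z)[:,:2]
    out=[n,np.round(p,1),ray(ci,[p],z)[0].round(1),'extent',np.ptp(w,axis=0).round(1)]
    if rect: out.append(cv2.minAreaRect(np.float32(w)))
    else: out.append(cv2.fitEllipse(np.float32(w)))
    print(*out)
dark=np.uint8(hsv[...,2]<48)*255; S=hsv[...,1]; V=hsv[...,2]
show('jar',dark,(232,80,292,138),78)
show('can',dark,(366,76,402,115),74)
show('tube',dark,(303,145,343,186),84)
show('mat',dark,(30,115,215,260),3,True)
nb=np.uint8(S<90)*255
show('tin',nb,(290,72,346,130),48)
white=np.uint8((S<60)&(V>170))*255
show('canbody',cv2.bitwise_or(nb,dark),(352,72,408,120),68,True)
blue=np.uint8((hsv[...,0]>100)&(hsv[...,0]<125)&(S>130))*255
show('tray',blue,(215,30,420,220),40,True)
print(im[178,560],im[140,525],im[190,500])
g=cv2.cvtColor(im,cv2.COLOR_BGR2GRAY); pan=np.uint8((np.abs(g.astype(int)-int(np.median(g[160:200,550:590])))<16)&(S<40))*255
pan=cv2.morphologyEx(pan,cv2.MORPH_OPEN,np.ones((5,5)))
show('pan',pan,(515,125,620,230),54)
E
python3 m1.py
```

```text
jar [257.9 109.6] [597.1  99.5  78. ] extent [51.6 51.6] ((596.6326904296875, 99.63883209228516), (51.73032760620117, 52.81745147705078), 17.138351440429688)
can [383.7  95.6] [613.5 -45.6  74. ] extent [31.1 31.8] ((613.2810668945312, -45.72193908691406), (32.06650161743164, 32.97018051147461), 177.18536376953125)
tube [322.3 167.5] [530.5  24.6  84. ] extent [35.5 32.5] ((530.1621704101562, 24.50497055053711), (33.39012908935547, 35.955955505371094), 93.1550064086914)
mat [125.  189.1] [477.9 326.7   3. ] extent [201.  236.5] ((471.03057861328125, 331.21026611328125), (178.20904541015625, 218.7965087890625), 6.881726264953613)
tin [318.  100.4] [607.2  30.3  48. ] extent [53.7 54.6] ((606.677001953125, 30.245235443115234), (54.79970932006836, 55.15038299560547), 122.53057098388672)
canbody [380.3  95.6] [613.5 -42.9  68. ] extent [45.7 64.3] ((613.6421508789062, -43.36333465576172), (41.08039474487305, 63.38094711303711), 7.0281782150268555)
tray [322.9 126.4] [574.9  23.8  40. ] extent [219.1 233.5] ((570.1961669921875, 25.04198455810547), (202.64483642578125, 218.69354248046875), 5.015824317932129)
[160 154 152] [201 201 207] [86 88 91]
pan [569. 179.] [ 511.9 -314.1   54. ] extent [115.  114.2] ((509.7787170410156, -315.49810791015625), (114.04578399658203, 115.00262451171875), 67.19746398925781)
```

```bash
python3 -m crank '[[0.011,0.015,0.79,0,0,0,1],[0.011,0.015,0.79,0,0,0,1],[0.011,0.015,0.79,0,0,0,1],[0.011,0.015,0.79,0,0,0,1],[0.011,0.015,0.79,0,0,0,1]]' && python3 -c "
from h import *
o=get_obs();print(o['q'],o['tcp_pos'],go([530.5,24.5,57],0))
cv2.imwrite('pics/w2.png',eyes.read_camera('wrist'))"
```

```text
time: 2.78
tcp_pos: [530.8, 19.8, 131.7]
ee_rot: [3.141, -0.0, -0.001]
force: [0.9, 0.5, 1.2]
gripper_width: 85.2
gripper_force: 0.0
[ 0.09128393  0.41580012 -0.30353788  1.98976027  0.1765404   0.76070291
 -1.88851254] [530.83425374  19.84251177 131.66779538] [-1.400e-03 -1.870e-02  2.987e-01  1.000e-04 -1.000e-04 -5.000e-04]
```

View pics/w2.png

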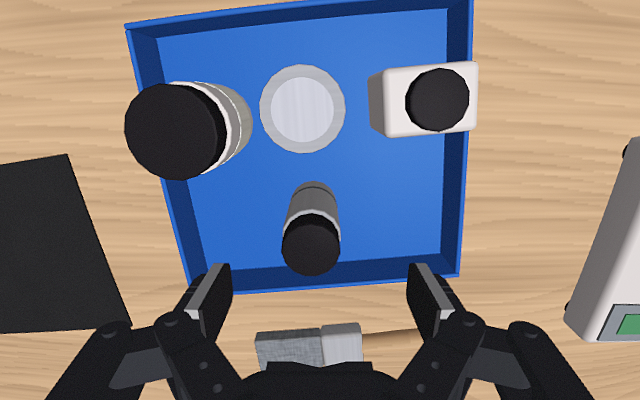

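The camera is ahead of the tool. The tube cap is at (311,245), between the fingers, and neither finger's path is blocked.

```bash
python3 -m crank '[[-0.001,-0.019,0.15,0,0,0,1],[-0.001,-0.019,0.299,0,0,0,1],[-0.001,-0.019,0.299,0,0,0,1],[-0.001,-0.019,0.299,0,0,0,1]]' && python3 -m crank '[[0,0,0,0,0,0,-1],[0,0,0,0,0,0,-1],[0,0,0,0,0,0,-1],[0,0,0,0,0,0,-1],[0,0,0,0,0,0,-1]]' 40
```

```text
time: 3.32
tcp_pos: [532.0, 25.5, 58.5]
ee_rot: [-3.141, -0.004, -0.0]
force: [0.1, -0.6, 0.8]
gripper_width: 85.2
gripper_force: 0.0
time: 3.95
tcp_pos: [530.6, 25.3, 56.9]
ee_rot: [3.141, -0.001, -0.0]
force: [-2.1, -0.8, 6.9]
gripper_width: 37.5
gripper_force: 39.2
```

```bash
python3 -m crank '[[0,0,-0.25,0,0,0,-1],[0,0,-0.52,0,0,0,-1],[0,0,-0.52,0,0,0,-1],[0,0,-0.52,0,0,0,-1]]' && python3 -m crank '[[-0.05,-0.23,0,0,0,0,-1],[-0.1,-0.46,0,0,0,0,-1],[-0.15,-0.7,0,0,0,0,-1],[-0.205,-0.944,0,0,0,0,-1],[-0.205,-0.944,0,0,0,0,-1]]' && python3 -m crank '[[0,0,0.2,0,0,0,-1],[0,0,0.4,0,0,0,-1],[0,0,0.46,0,0,0,-1],[0,0,0.46,0,0,0,-1],[0,0,0.46,0,0,0,-1]]'; python3 -c "
from h import *
print(go([479.5,261.5,56.5],0))"
```

```text
time: 4.45
tcp_pos: [529.8, 25.2, 185.9]
ee_rot: [3.141, -0.0, -0.0]
force: [-0.3, 0.6, -2.5]
gripper_width: 37.0
gripper_force: 41.1
time: 5.08
tcp_pos: [475.3, 267.3, 184.2]
ee_rot: [-3.14, 0.004, 0.01]
force: [-0.1, -0.7, -2.0]
gripper_width: 37.0
gripper_force: 41.2
time: 5.7
tcp_pos: [480.0, 261.9, 72.5]
ee_rot: [-3.14, -0.002, -0.0]
force: [0.1, 0.7, -1.0]
gripper_width: 36.9
gripper_force: 41.1
[-0.002   0.0017  0.0638 -0.0004 -0.0007 -0.0002]
```

```bash
python3 -m crank '[[0,0,0.035,0,0,0,-1],[0,0,0.064,0,0,0,-1],[0,0,0.064,0,0,0,-1],[0,0,0.064,0,0,0,-1]]' && python3 -m crank '[[0,0,0,0,0,0,1],[0,0,0,0,0,0,1],[0,0,0,0,0,0,1],[0,0,0,0,0,0,1],[0,0,0,0,0,0,1]]' && python3 -m crank '[[0,0,-0.25,0,0,0,1],[0,0,-0.5,0,0,0,1],[0,0,-0.5,0,0,0,1],[0,0,-0.5,0,0,0,1]]' && python3 -m crank '[[0.47,0.65,0,0,0,-0.5361,1],[0.47,0.65,0,0,0,-0.5361,1],[0.47,0.65,0,0,0,-0.5361,1],[0.47,0.65,0,0,0,-0.5361,1],[0.47,0.65,0,0,0,-0.5361,1]]'; python3 -c "
from h import *
print(go([597,99.5,180],1.684))"
```

```text
time: 6.2
tcp_pos: [479.4, 261.6, 55.5]
ee_rot: [-3.141, -0.001, -0.0]
force: [-0.5, -0.7, 4.5]
gripper_width: 37.3
gripper_force: 41.4
time: 6.82
tcp_pos: [478.9, 261.4, 55.0]
ee_rot: [3.142, 0.0, -0.0]
force: [-0.1, -0.8, 0.3]
gripper_width: 85.4
gripper_force: 0.0
time: 7.32
tcp_pos: [478.7, 261.0, 180.0]
ee_rot: [3.141, -0.0, -0.0]
force: [-0.4, -0.3, -0.4]
gripper_width: 85.2
gripper_force: 0.0
time: 7.95
tcp_pos: [596.3, 95.7, 177.4]
ee_rot: [-3.139, 0.003, 0.925]
force: [-0.8, 1.1, 0.5]
gripper_width: 85.2
gripper_force: 0.0
[ 0.0137 -0.0068 -0.0103 -0.0011  0.0007 -0.2417]
```

```bash
python3 -m crank '[[0.014,-0.007,0,0,0,-0.2417,1],[0.014,-0.007,0,0,0,-0.2417,1],[0.014,-0.007,0,0,0,-0.2417,1],[0.014,-0.007,0,0,0,-0.2417,1],[0.014,-0.007,0,0,0,-0.2417,1]]' && python3 -c "
from h import *
o=get_obs();print(o['q'],o['tcp_pos'],go([597,99.5,53],1.684))
cv2.imwrite('pics/w3.png',eyes.read_camera('wrist'))"
```

```text
time: 8.57
tcp_pos: [596.0, 102.4, 178.0]
ee_rot: [-3.138, -0.001, 1.681]
force: [0.7, 0.2, -0.6]
gripper_width: 85.4
gripper_force: 0.0
[ 0.25951995  0.54500126 -0.72124773  1.75980409  0.41723426  0.99956159
 -0.5114371 ] [596.04202763 102.40879664 178.01670793] [-1.23e-02  4.30e-03  5.00e-01 -1.10e-03 -2.00e-04 -1.00e-03]
```

View pics/w3.png

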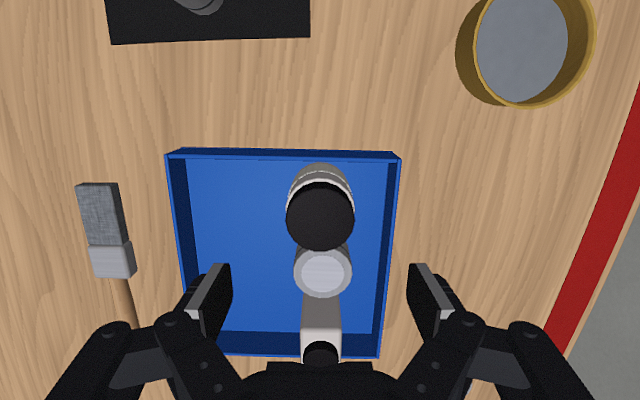

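Jar cap (320,216), tin (322,275) and canister are lined up between the fingers, the tube is standing on the mat at the top, and the sieve is clear. Next I grasp the jar.

```bash
python3 -m crank '[[-0.012,0.004,0.2,0,0,0,1],[-0.012,0.004,0.4,0,0,0,1],[-0.012,0.004,0.5,0,0,0,1],[-0.012,0.004,0.5,0,0,0,1],[-0.012,0.004,0.5,0,0,0,1]]' && python3 -m crank '[[0,0,0,0,0,0,-1],[0,0,0,0,0,0,-1],[0,0,0,0,0,0,-1],[0,0,0,0,0,0,-1],[0,0,0,0,0,0,-1]]' 40 && python3 -m crank '[[0,0,-0.25,0,0,0,-1],[0,0,-0.52,0,0,0,-1],[0,0,-0.52,0,0,0,-1],[0,0,-0.52,0,0,0,-1]]'; python3 -c "
from h import *
print(go([462.5,400.5,183],1.684))"
```

```text
time: 9.25
tcp_pos: [599.0, 100.3, 55.9]
ee_rot: [3.14, -0.0, 1.681]
force: [-0.2, 0.2, 1.4]
gripper_width: 85.4
gripper_force: 0.0
time: 9.88
tcp_pos: [598.8, 99.9, 56.4]
ee_rot: [3.14, 0.0, 1.681]
force: [-2.2, -1.0, 6.2]
gripper_width: 55.0
gripper_force: 41.5
time: 10.38
tcp_pos: [598.2, 99.3, 185.1]
ee_rot: [3.141, 0.001, 1.681]
force: [0.4, -0.3, -3.1]
gripper_width: 55.1
gripper_force: 45.1
[ 1.2573e+00 -4.0650e-01  7.3000e-03  1.0000e-04  3.0000e-04 -8.0000e-04]
```

```bash
python3 -m crank '[[0.21,-0.07,0,0,0,0,-1],[0.42,-0.135,0,0,0,0,-1],[0.63,-0.203,0,0,0,0,-1],[0.63,-0.203,0,0,0,0,-1]]' && python3 -m crank '[[0.21,-0.07,0,0,0,0,-1],[0.42,-0.135,0,0,0,0,-1],[0.627,-0.203,0,0,0,0,-1],[0.627,-0.203,0,0,0,0,-1]]' && python3 -m crank '[[0,0,0.2,0,0,0,-1],[0,0,0.4,0,0,0,-1],[0,0,0.45,0,0,0,-1],[0,0,0.45,0,0,0,-1],[0,0,0.45,0,0,0,-1]]'; python3 -c "
from h import *
print(go([462.5,400.5,55.7],1.684))"
```

```text
time: 10.88
tcp_pos: [526.2, 255.9, 183.5]
ee_rot: [-3.138, -0.002, 1.691]
force: [-0.1, 0.2, -2.1]
gripper_width: 54.8
gripper_force: 45.0
time: 11.38
tcp_pos: [458.4, 404.9, 183.7]
ee_rot: [-3.138, -0.002, 1.69]
force: [-0.2, -0.7, -3.5]
gripper_width: 55.1
gripper_force: 44.9
time: 12.0
tcp_pos: [463.7, 401.8, 74.4]
ee_rot: [3.139, -0.002, 1.682]
force: [0.1, 0.1, -1.7]
gripper_width: 55.1
gripper_force: 44.7
[-0.0047 -0.0054  0.0747  0.0007 -0.0006 -0.0008]
```

```bash
python3 -m crank '[[0,0,0.04,0,0,0,-1],[0,0,0.075,0,0,0,-1],[0,0,0.075,0,0,0,-1],[0,0,0.075,0,0,0,-1]]' && python3 -m crank '[[0,0,0,0,0,0,1],[0,0,0,0,0,0,1],[0,0,0,0,0,0,1],[0,0,0,0,0,0,1]]' && python3 -m crank '[[0,0,-0.25,0,0,0,1],[0,0,-0.5,0,0,0,1],[0,0,-0.5,0,0,0,1],[0,0,-0.5,0,0,0,1]]' && python3 -m crank '[[-0.92,0.2,0,0,0,0,1],[-0.92,0.2,0,0,0,0,1],[-0.92,0.2,0,0,0,0,1],[-0.92,0.2,0,0,0,0,1],[-0.92,0.2,0,0,0,0,1]]' && python3 -m crank '[[-0.92,0.2,0,0,0,0,1],[-0.92,0.2,0,0,0,0,1],[-0.92,0.2,0,0,0,0,1],[-0.92,0.2,0,0,0,0,1],[-0.92,0.2,0,0,0,0,1]]'; python3 -c "
from h import *
print(go([613.5,-45.5,51],1.684))
cv2.imwrite('pics/w4.png',eyes.read_camera('wrist'))"
```

```text
time: 12.5
tcp_pos: [463.2, 401.3, 54.5]
ee_rot: [3.14, -0.001, 1.682]
force: [-0.0, -0.9, 5.9]
gripper_width: 54.8
gripper_force: 46.7
time: 13.0
tcp_pos: [462.6, 400.9, 53.7]
ee_rot: [-3.141, 0.0, 1.682]
force: [0.4, 0.6, 0.2]
gripper_width: 85.2
gripper_force: 0.0
time: 13.5
tcp_pos: [462.7, 400.4, 178.6]
ee_rot: [3.141, 0.001, 1.682]
force: [-0.4, 0.3, -0.5]
gripper_width: 85.2
gripper_force: 0.0
time: 14.12
tcp_pos: [538.6, 171.8, 176.3]
ee_rot: [-3.138, 0.003, 1.674]
force: [0.0, 0.6, -0.6]
gripper_width: 85.3
gripper_force: 0.0
time: 14.75
tcp_pos: [613.1, -49.6, 176.6]
ee_rot: [-3.139, 0.001, 1.675]
force: [-0.7, 0.4, 0.6]
gripper_width: 85.4
gripper_force: 0.0
[ 1.680e-02  4.700e-03  5.025e-01 -9.000e-04  3.000e-04 -2.700e-03]
```

View pics/w4.png

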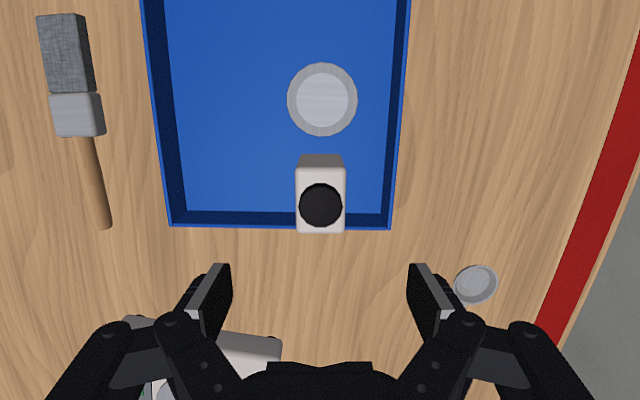

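Canister cap (320,205) is centred between the fingers and the tin hasn't moved. The scoop (477,285) lies low and is clear.

```bash
python3 -m crank '[[0.015,0.005,0.2,0,0,-0.003,1],[0.015,0.005,0.4,0,0,-0.003,1],[0.015,0.005,0.5,0,0,-0.003,1],[0.015,0.005,0.5,0,0,-0.003,1],[0.015,0.005,0.5,0,0,-0.003,1]]' && python3 -m crank '[[0,0,0,0,0,0,-1],[0,0,0,0,0,0,-1],[0,0,0,0,0,0,-1],[0,0,0,0,0,0,-1],[0,0,0,0,0,0,-1]]' 40 && python3 -m crank '[[0,0,-0.25,0,0,0,-1],[0,0,-0.52,0,0,0,-1],[0,0,-0.52,0,0,0,-1],[0,0,-0.52,0,0,0,-1]]'; python3 -c "
from h import *
print(go([471,331,183],1.684))"
```

```text
time: 15.42
tcp_pos: [614.4, -39.5, 54.7]
ee_rot: [3.14, -0.001, 1.693]
force: [-0.3, 0.1, -0.2]
gripper_width: 85.5
gripper_force: 0.0
time: 16.05
tcp_pos: [614.4, -41.4, 54.7]
ee_rot: [3.141, 0.0, 1.691]
force: [-1.3, 0.1, 6.0]
gripper_width: 39.9
gripper_force: 41.6
time: 16.55
tcp_pos: [613.5, -41.7, 183.5]
ee_rot: [-3.141, 0.001, 1.691]
force: [-0.5, -0.5, -2.1]
gripper_width: 39.3
gripper_force: 41.5
[ 1.5484e+00 -3.8730e-01  1.3000e-03 -1.0000e-04  2.0000e-04  2.2000e-03]
```

```bash
python3 -m crank '[[0.23,-0.058,0,0,0,0,-1],[0.46,-0.115,0,0,0,0,-1],[0.69,-0.173,0,0,0,0,-1],[0.774,-0.194,0,0,0,0,-1],[0.774,-0.194,0,0,0,0,-1]]' && python3 -m crank '[[0.23,-0.058,0,0,0,0,-1],[0.46,-0.115,0,0,0,0,-1],[0.69,-0.173,0,0,0,0,-1],[0.774,-0.193,0,0,0,0,-1],[0.774,-0.193,0,0,0,0,-1]]' && python3 -m crank '[[0,0,0.2,0,0,0,-1],[0,0,0.4,0,0,0,-1],[0,0,0.45,0,0,0,-1],[0,0,0.45,0,0,0,-1],[0,0,0.45,0,0,0,-1]]'; python3 -c "
from h import *
print(go([471,331,54],1.69))"
```

```text
time: 17.18
tcp_pos: [540.5, 146.6, 182.0]
ee_rot: [-3.138, -0.0, 1.696]
force: [0.8, 0.2, -2.0]
gripper_width: 39.4
gripper_force: 41.5
time: 17.8
tcp_pos: [470.9, 331.3, 182.5]
ee_rot: [-3.14, 0.001, 1.693]
force: [1.1, 0.2, -1.3]
gripper_width: 39.3
gripper_force: 41.5
time: 18.42
tcp_pos: [472.7, 331.7, 73.1]
ee_rot: [3.139, -0.001, 1.69]
force: [-0.2, -0.1, -1.8]
gripper_width: 39.5
gripper_force: 41.2
[-0.0021 -0.0072  0.0763  0.0008 -0.0004  0.0002]
```

```bash
python3 -m crank '[[0,0,0.04,0,0,0,-1],[0,0,0.075,0,0,0,-1],[0,0,0.075,0,0,0,-1],[0,0,0.075,0,0,0,-1]]' && python3 -m crank '[[0,0,0,0,0,0,1],[0,0,0,0,0,0,1],[0,0,0,0,0,0,1],[0,0,0,0,0,0,1]]' && python3 -m crank '[[0,0,-0.25,0,0,0,1],[0,0,-0.5,0,0,0,1],[0,0,-0.5,0,0,0,1],[0,0,-0.5,0,0,0,1],[0,0,-0.5,0,0,0,1]]' && python3 -c "
from h import *
cv2.imwrite('pics/top1.png',cv2.resize(eyes.read_camera('top')[110:280,130:330],(800,680))[:600])" && python3 -m crank '[[-0.63,0.2,0,0,0,0,1],[-0.63,0.2,0,0,0,0,1],[-0.63,0.2,0,0,0,0,1],[-0.63,0.2,0,0,0,0,1],[-0.63,0.2,0,0,0,0,1]]' && python3 -m crank '[[-0.63,0.2,0,0,0,0,1],[-0.63,0.2,0,0,0,0,1],[-0.63,0.2,0,0,0,0,1],[-0.63,0.2,0,0,0,0,1],[-0.63,0.2,0,0,0,0,1]]'; python3 -c "
from h import *
print(go([607,30,33],1.69))
ci=eyes.camera_info('wrist'); np.save('ci5.npy',ci,allow_pickle=True)
cv2.imwrite('pics/w5.png',eyes.read_camera('wrist'))"
```

```text
time: 18.92
tcp_pos: [471.8, 331.6, 53.1]
ee_rot: [3.14, -0.0, 1.691]
force: [-0.6, -1.3, 5.5]
gripper_width: 39.7
gripper_force: 43.0
time: 19.42
tcp_pos: [471.2, 331.2, 52.4]
ee_rot: [-3.141, 0.0, 1.691]
force: [-0.3, 0.6, 0.7]
gripper_width: 85.4
gripper_force: 0.0
time: 20.05
tcp_pos: [470.7, 330.4, 176.0]
ee_rot: [-3.139, 0.002, 1.691]
force: [0.8, -0.1, -0.2]
gripper_width: 85.4
gripper_force: 0.0
time: 20.72
tcp_pos: [539.2, 181.6, 176.9]
ee_rot: [-3.14, -0.001, 1.692]
force: [1.1, 0.9, 0.6]
gripper_width: 85.5
gripper_force: 0.0
time: 21.35
tcp_pos: [607.9, 33.2, 177.4]
ee_rot: [-3.141, -0.002, 1.694]
force: [0.4, 0.5, 0.4]
gripper_width: 85.2
gripper_force: 0.0
[-1.310e-02 -4.900e-03  5.777e-01 -1.000e-04 -5.000e-04  1.400e-03]
```

View pics/w5.png

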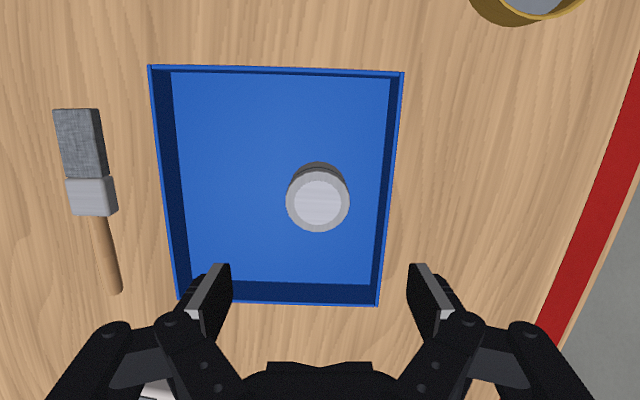

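The tin's top is at (318,201), standing alone in the tray and roughly central to the jaws.

```bash
python3 -c "
from h import *
ci=np.load('ci5.npy',allow_pickle=True).item()
print(ray(ci,[(318,201)],48))"
```

```text
[[607.2380077   31.96371623  48.        ]]
```

View pics/top1.png

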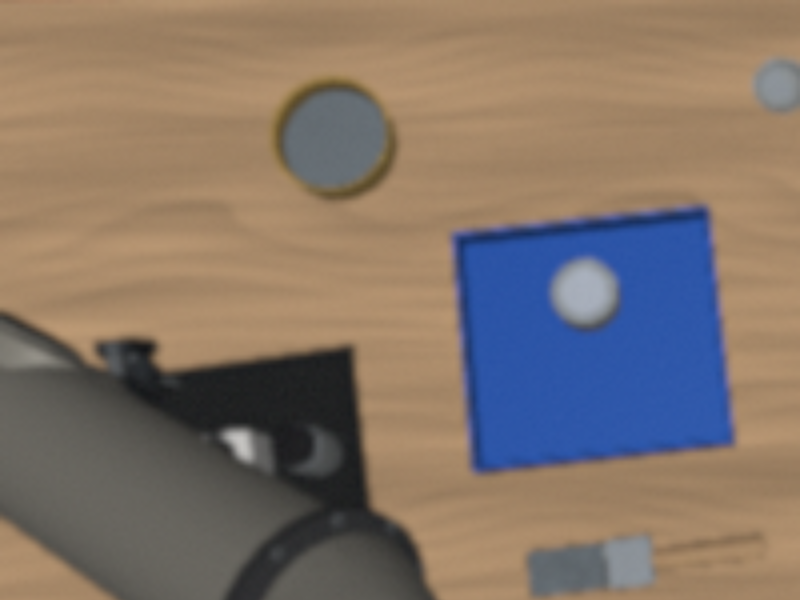

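```bash
python3 -m crank '[[-0.009,-0.004,0.2,0,0,0,0.6],[-0.009,-0.004,0.4,0,0,0,0.6],[-0.009,-0.004,0.5,0,0,0,0.6],[-0.009,-0.004,0.575,0,0,0,0.6],[-0.009,-0.004,0.575,0,0,0,0.6]]' && python3 -m crank '[[0,0,0,0,0,0,0.6],[0,0,0,0,0,0,-1],[0,0,0,0,0,0,-1],[0,0,0,0,0,0,-1],[0,0,0,0,0,0,-1]]' 40 && python3 -m crank '[[0,0,-0.25,0,0,0,-1],[0,0,-0.52,0,0,0,-1],[0,0,-0.52,0,0,0,-1],[0,0,-0.52,0,0,0,-1]]'; python3 -c "
from h import *
print(go([510.8,-315,170],1.69))"
```

```text
time: 22.02
tcp_pos: [606.9, 29.5, 33.0]
ee_rot: [-3.14, -0.001, 1.693]
force: [-0.3, -0.4, -0.3]
gripper_width: 68.0
gripper_force: 0.0
time: 22.65
tcp_pos: [608.7, 28.6, 35.4]
ee_rot: [3.139, 0.0, 1.691]
force: [-1.2, 0.2, 7.3]
gripper_width: 54.9
gripper_force: 42.6
time: 23.15
tcp_pos: [607.6, 27.7, 163.9]
ee_rot: [3.141, 0.001, 1.691]
force: [0.0, -0.6, -3.0]
gripper_width: 55.0
gripper_force: 44.0
[-1.3144e+00 -5.4870e-01 -2.3400e-02  1.0000e-04  3.0000e-04  3.0000e-04]
```

```bash
python3 -m crank '[[-0.2,-0.083,0,0,0,0,-1],[-0.4,-0.167,0,0,0,0,-1],[-0.6,-0.25,0,0,0,0,-1],[-0.66,-0.275,0,0,0,0,-1],[-0.66,-0.275,0,0,0,0,-1]]' && python3 -m crank '[[-0.2,-0.083,0,0,0,0,-1],[-0.4,-0.167,0,0,0,0,-1],[-0.6,-0.25,0,0,0,0,-1],[-0.662,-0.274,0,0,0,0,-1],[-0.662,-0.274,0,0,0,0,-1]]' && python3 -m crank '[[0,0,0.12,0,0,0,-1],[0,0,0.24,0,0,0,-1],[0,0,0.24,0,0,0,-1],[0,0,0.24,0,0,0,-1]]'; python3 -c "
from h import *
print(go([510.8,-317,86],1.69))
ci=eyes.camera_info('wrist'); np.save('ci6.npy',ci,allow_pickle=True)
cv2.imwrite('pics/w6.png',eyes.read_camera('wrist'))"
```

```text
time: 23.78
tcp_pos: [558.1, -145.0, 162.2]
ee_rot: [-3.139, -0.001, 1.689]
force: [1.1, 1.0, -1.7]
gripper_width: 54.7
gripper_force: 43.9
time: 24.4
tcp_pos: [511.7, -315.4, 163.2]
ee_rot: [3.142, -0.001, 1.692]
force: [1.1, 0.4, -2.1]
gripper_width: 55.1
gripper_force: 43.9
time: 24.9
tcp_pos: [512.9, -314.5, 104.9]
ee_rot: [3.14, -0.0, 1.694]
force: [0.1, -0.5, -1.6]
gripper_width: 55.0
gripper_force: 43.9
[-0.009  -0.0096  0.0755  0.0005 -0.0001  0.0013]
```

View pics/w6.png

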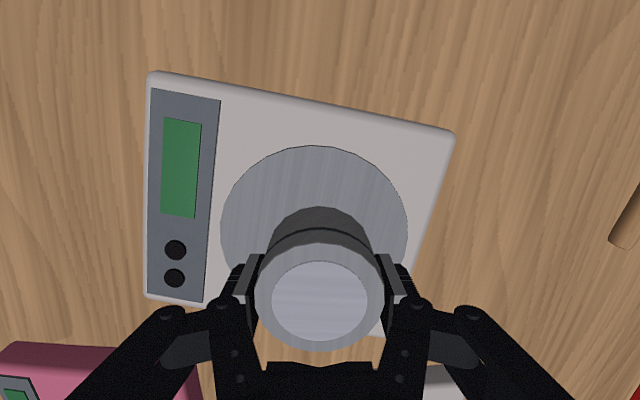

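The tin is held above the large white balance, with its top centre near (319,302). The visible pan rim runs from column 220 to 408.

```bash
python3 -c "
from h import *
ci=np.load('ci6.npy',allow_pickle=True).item()
print(ray(ci,[(319,302)],117.5)); print(ray(ci,[(220,228),(408,228),(314,145)],54))"
```

```text
[[ 512.7318267  -312.25000492  117.5       ]]
[[ 452.42019177 -313.84270817   54.        ]
 [ 565.78985356 -299.8484687    54.        ]
 [ 503.22383961 -257.19075182   54.        ]]
```

```bash
python3 -m crank '[[-0.01,-0.011,0.04,0,0,0,-1],[-0.01,-0.011,0.0755,0,0,0,-1],[-0.01,-0.011,0.0755,0,0,0,-1],[-0.01,-0.011,0.0755,0,0,0,-1],[-0.01,-0.011,0.0755,0,0,0,-1]]' && python3 -m crank '[[0,0,0,0,0,0,1],[0,0,0,0,0,0,1],[0,0,0,0,0,0,1],[0,0,0,0,0,0,1]]' && python3 -m crank '[[0,0,-0.2,0,0,0,1],[0,0,-0.4,0,0,0,1],[0,0,-0.4,0,0,0,1],[0,0,-0.4,0,0,0,1]]' && python3 -c "
from h import *
ci=eyes.camera_info('wrist'); cv2.imwrite('pics/w7.png',eyes.read_camera('wrist')); np.save('ci7.npy',ci,allow_pickle=True)
print(go([479,261.4,183],1.69),go([463,401,183],1.69))"
```

```text
time: 25.58
tcp_pos: [508.7, -319.8, 84.9]
ee_rot: [-3.141, 0.001, 1.691]
force: [-0.9, -1.1, 1.1]
gripper_width: 55.0
gripper_force: 44.8
time: 26.08
tcp_pos: [509.0, -319.1, 84.9]
ee_rot: [3.141, -0.0, 1.692]
force: [-1.1, 0.1, -0.2]
gripper_width: 85.3
gripper_force: 0.0
time: 26.58
tcp_pos: [508.5, -319.2, 184.6]
ee_rot: [-3.141, 0.0, 1.691]
force: [0.0, -1.1, 0.3]
gripper_width: 85.5
gripper_force: 0.0
[ 2.319e+00  1.640e-01  4.900e-03 -5.000e-04 -3.000e-04  4.000e-04] [ 2.881e+00  1.676e-01  5.400e-03 -5.000e-04 -3.000e-04  4.000e-04]
```

View pics/w7.png

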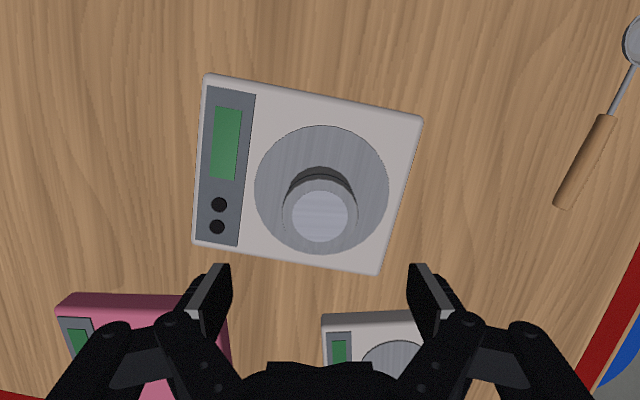

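The tin stands on the pan with its top centre at (319.5,215). The pan ellipse centre is near (321.5,190).

```bash
python3 -c "
from h import *
ci=np.load('ci7.npy',allow_pickle=True).item()
print(ray(ci,[(319.5,213)],98)); p=ray(ci,[(254,188),(389,192),(321.5,125),(321.5,255)],54);print(p,p[:2].mean(0),p[2:].mean(0))"
```

```text
[[ 508.35081332 -315.05921721   98.        ]]
[[ 452.59157487 -316.00054303   54.        ]
 [ 566.86270619 -305.72193231   54.        ]
 [ 502.99362788 -257.46629376   54.        ]
 [ 517.19618397 -372.37463314   54.        ]] [ 509.72714053 -310.86123767   54.        ] [ 510.09490593 -314.92046345   54.        ]
```

```bash
for i in 1 2 3; do python3 -m crank '[[0.773,0.0547,0,0,0,0,1],[0.773,0.0547,0,0,0,0,1],[0.773,0.0547,0,0,0,0,1],[0.773,0.0547,0,0,0,0,1]]' | sed -n 2p; done;  python3 -m crank '[[0,0,0,0,0,0,1],[0,0,0,0,0,0,1]]'; python3 -c "
from h import *
ci=eyes.camera_info('wrist'); cv2.imwrite('pics/w8.png',eyes.read_camera('wrist')); np.save('ci8.npy',ci,allow_pickle=True)
print(go([479,261.4,57],1.69))"
```

```text
tcp_pos: [498.2, -120.3, 184.1]
tcp_pos: [488.6, 72.2, 184.5]
tcp_pos: [478.7, 265.4, 184.4]
time: 28.38
tcp_pos: [480.6, 258.5, 184.1]
ee_rot: [-3.14, 0.002, 1.688]
force: [0.3, 0.4, 0.1]
gripper_width: 85.4
gripper_force: 0.0
[ 1.250e-02 -4.500e-03  5.093e-01 -3.000e-04  5.000e-04 -6.000e-04]
```

View pics/w8.png

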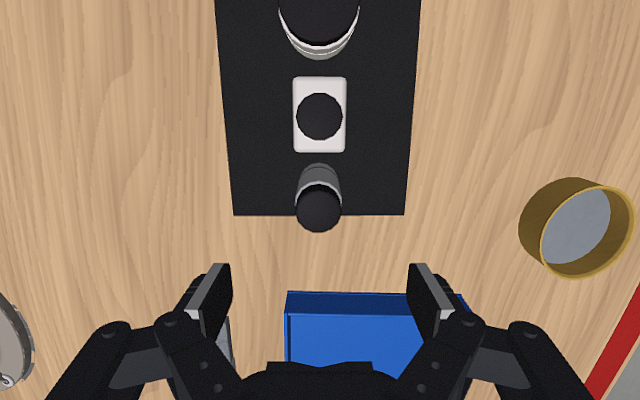

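All three stand on the mat: tube cap (319,208), canister cap (319,116), jar cap (319,20). Next I return the tube.

```bash
python3 -m crank '[[0.0125,-0.0045,0.2,0,0,0,1],[0.0125,-0.0045,0.4,0,0,0,1],[0.0125,-0.0045,0.509,0,0,0,1],[0.0125,-0.0045,0.509,0,0,0,1],[0.0125,-0.0045,0.509,0,0,0,1]]' && python3 -m crank '[[0,0,0,0,0,0,-1],[0,0,0,0,0,0,-1],[0,0,0,0,0,0,-1],[0,0,0,0,0,0,-1],[0,0,0,0,0,0,-1]]' 40 && python3 -m crank '[[0,0,-0.25,0,0,0,-1],[0,0,-0.52,0,0,0,-1],[0,0,-0.52,0,0,0,-1],[0,0,-0.52,0,0,0,-1]]' && python3 -m crank '[[-0.24,0.023,0,0,0,0,-1],[-0.48,0.046,0,0,0,0,-1],[-0.72,0.069,0,0,0,0,-1],[-0.963,0.092,0,0,0,0,-1],[-0.963,0.092,0,0,0,0,-1]]' && python3 -m crank '[[0,0,0.2,0,0,0,-1],[0,0,0.4,0,0,0,-1],[0,0,0.44,0,0,0,-1],[0,0,0.44,0,0,0,-1],[0,0,0.44,0,0,0,-1]]'; python3 -c "
from h import *
print(go([530.5,25,58],1.69))"
```

```text
time: 29.05
tcp_pos: [479.3, 264.0, 58.8]
ee_rot: [3.14, -0.0, 1.69]
force: [0.2, 0.3, 0.6]
gripper_width: 85.7
gripper_force: 0.0
time: 29.68
tcp_pos: [478.8, 264.4, 58.5]
ee_rot: [3.14, 0.0, 1.691]
force: [-0.6, -1.7, 7.3]
gripper_width: 36.9
gripper_force: 39.6
time: 30.18
tcp_pos: [478.2, 263.7, 187.4]
ee_rot: [3.141, 0.001, 1.691]
force: [-0.9, -0.6, -1.8]
gripper_width: 37.1
gripper_force: 41.2
time: 30.8
tcp_pos: [529.6, 21.0, 184.8]
ee_rot: [-3.136, 0.002, 1.681]
force: [0.2, 0.9, -1.9]
gripper_width: 36.9
gripper_force: 41.2
time: 31.42
tcp_pos: [531.3, 28.7, 79.2]
ee_rot: [3.139, -0.0, 1.692]
force: [-0.1, 0.0, -1.9]
gripper_width: 36.9
gripper_force: 41.1
[-0.0142 -0.0051  0.0848  0.0008 -0.      0.0006]
```

```bash
python3 -m crank '[[-0.003,-0.003,0.04,0,0,0,-1],[-0.003,-0.003,0.077,0,0,0,-1],[-0.003,-0.003,0.077,0,0,0,-1],[-0.003,-0.003,0.077,0,0,0,-1]]' && python3 -m crank '[[0,0,0,0,0,0,1],[0,0,0,0,0,0,1],[0,0,0,0,0,0,1],[0,0,0,0,0,0,1]]' && python3 -m crank '[[0,0,-0.25,0,0,0,1],[0,0,-0.5,0,0,0,1],[0,0,-0.5,0,0,0,1],[0,0,-0.5,0,0,0,1]]'; python3 -c "
from h import *
print(go([471.5,331.4,181],1.69))"
```

```text
time: 31.92
tcp_pos: [529.9, 27.0, 58.6]
ee_rot: [3.141, 0.0, 1.691]
force: [-0.5, -0.9, 3.7]
gripper_width: 37.2
gripper_force: 42.6
time: 32.42
tcp_pos: [529.5, 27.2, 58.4]
ee_rot: [-3.142, -0.0, 1.691]
force: [0.2, 1.1, 0.1]
gripper_width: 85.2
gripper_force: 0.0
time: 32.92
tcp_pos: [529.2, 26.7, 183.3]
ee_rot: [-3.141, 0.001, 1.691]
force: [0.1, 0.8, -0.6]
gripper_width: 85.7
gripper_force: 0.0
[ 1.2375e+00 -8.2900e-02  8.2000e-03 -0.0000e+00  2.0000e-04  3.0000e-04]
```

```bash
for i in 1 2; do python3 -m crank '[[0.619,-0.0415,0,0,0,0,1],[0.619,-0.0415,0,0,0,0,1],[0.619,-0.0415,0,0,0,0,1],[0.619,-0.0415,0,0,0,0,1]]' | sed -n 2p; done;  python3 -m crank '[[0,0,0,0,0,0,1],[0,0,0,0,0,0,1],[0,0,0,0,0,0,1]]'; python3 -c "
from h import *
print(go([471.2,331.4,53.5],1.69))"
```

```text
tcp_pos: [498.6, 182.2, 182.1]
tcp_pos: [470.5, 333.2, 182.2]
time: 34.3
tcp_pos: [472.3, 330.5, 183.2]
ee_rot: [-3.142, 0.001, 1.689]
force: [0.4, -0.7, 0.7]
gripper_width: 85.5
gripper_force: 0.0
[ 4.300e-03 -3.800e-03  5.189e-01 -0.000e+00  2.000e-04 -2.000e-04]
```

```bash
python3 -m crank '[[0.004,-0.004,0.2,0,0,0,1],[0.004,-0.004,0.4,0,0,0,1],[0.004,-0.004,0.519,0,0,0,1],[0.004,-0.004,0.519,0,0,0,1],[0.004,-0.004,0.519,0,0,0,1]]' && python3 -m crank '[[0,0,0,0,0,0,-1],[0,0,0,0,0,0,-1],[0,0,0,0,0,0,-1],[0,0,0,0,0,0,-1],[0,0,0,0,0,0,-1]]' 40 && python3 -m crank '[[0,0,-0.25,0,0,0,-1],[0,0,-0.52,0,0,0,-1],[0,0,-0.52,0,0,0,-1],[0,0,-0.52,0,0,0,-1]]' && for i in 1 2; do python3 -m crank '[[-0.23,0.058,0,0,0,0,-1],[-0.46,0.116,0,0,0,0,-1],[-0.69,0.174,0,0,0,0,-1],[-0.7745,0.1955,0,0,0,0,-1],[-0.7745,0.1955,0,0,0,0,-1]]' |sed -n 2p; done; python3 -m crank '[[0,0,0.2,0,0,0,-1],[0,0,0.4,0,0,0,-1],[0,0,0.44,0,0,0,-1],[0,0,0.44,0,0,0,-1],[0,0,0.44,0,0,0,-1]]'; python3 -c "
from h import *
print(go([614.4,-41.4,55],1.69))"
```

```text
time: 34.92
tcp_pos: [471.2, 333.3, 55.0]
ee_rot: [3.14, -0.001, 1.691]
force: [-0.1, 0.5, -0.9]
gripper_width: 85.9
gripper_force: 0.0
time: 35.55
tcp_pos: [471.0, 333.0, 54.6]
ee_rot: [3.14, -0.0, 1.691]
force: [-0.7, -2.1, 7.5]
gripper_width: 39.5
gripper_force: 40.2
time: 36.05
tcp_pos: [470.5, 332.2, 183.4]
ee_rot: [3.141, 0.001, 1.691]
force: [-0.8, -0.7, -2.6]
gripper_width: 39.4
gripper_force: 41.7
tcp_pos: [542.0, 143.4, 181.2]
tcp_pos: [613.8, -40.0, 182.3]
time: 37.92
tcp_pos: [615.6, -38.8, 75.9]
ee_rot: [3.138, 0.0, 1.692]
force: [0.1, 0.5, -0.5]
gripper_width: 39.3
gripper_force: 41.4
[-0.0099 -0.0063  0.0835  0.0011  0.      0.0007]
```

```bash
python3 -m crank '[[-0.003,-0.004,0.04,0,0,0,-1],[-0.003,-0.004,0.08,0,0,0,-1],[-0.003,-0.004,0.08,0,0,0,-1],[-0.003,-0.004,0.08,0,0,0,-1]]' && python3 -m crank '[[0,0,0,0,0,0,1],[0,0,0,0,0,0,1],[0,0,0,0,0,0,1],[0,0,0,0,0,0,1]]' && python3 -m crank '[[0,0,-0.25,0,0,0,1],[0,0,-0.5,0,0,0,1],[0,0,-0.5,0,0,0,1],[0,0,-0.5,0,0,0,1]]'; for i in 1 2; do python3 -m crank '[[0.912,-0.196,0,0,0,0,1],[0.912,-0.196,0,0,0,0,1],[0.912,-0.196,0,0,0,0,1],[0.912,-0.196,0,0,0,0,1],[0.912,-0.196,0,0,0,0,1]]' |sed -n 2p;done; python3 -m crank '[[0,0,0,0,0,0,1],[0,0,0,0,0,0,1],[0,0,0,0,0,0,1]]';python3 -c "
from h import *
print(go([462.8,401,54.5],1.69))"
```

```text
time: 38.42
tcp_pos: [614.0, -41.1, 54.7]
ee_rot: [3.14, 0.001, 1.691]
force: [-2.2, -0.9, 9.2]
gripper_width: 39.3
gripper_force: 44.3
time: 38.92
tcp_pos: [613.2, -40.7, 53.5]
ee_rot: [-3.141, -0.0, 1.691]
force: [-0.0, -0.2, 0.2]
gripper_width: 85.1
gripper_force: 0.0
time: 39.42
tcp_pos: [612.9, -41.1, 178.5]
ee_rot: [-3.141, 0.001, 1.691]
force: [-0.2, -0.2, -0.7]
gripper_width: 85.5
gripper_force: 0.0
tcp_pos: [534.2, 184.0, 177.5]
tcp_pos: [458.4, 403.0, 177.5]
time: 41.05
tcp_pos: [462.1, 398.6, 178.4]
ee_rot: [-3.142, 0.001, 1.689]
force: [-0.0, -0.4, -0.2]
gripper_width: 85.6
gripper_force: 0.0
[ 9.400e-03  4.100e-03  4.956e-01 -0.000e+00  3.000e-04 -3.000e-04]
```

```bash
python3 -m crank '[[0.009,0.004,0.2,0,0,0,1],[0.009,0.004,0.4,0,0,0,1],[0.009,0.004,0.494,0,0,0,1],[0.009,0.004,0.494,0,0,0,1],[0.009,0.004,0.494,0,0,0,1]]' && python3 -m crank '[[0,0,0,0,0,0,-1],[0,0,0,0,0,0,-1],[0,0,0,0,0,0,-1],[0,0,0,0,0,0,-1],[0,0,0,0,0,0,-1]]' 40 && python3 -m crank '[[0,0,-0.25,0,0,0,-1],[0,0,-0.52,0,0,0,-1],[0,0,-0.52,0,0,0,-1],[0,0,-0.52,0,0,0,-1]]' && for i in 1 2; do python3 -m crank '[[-0.21,0.066,0,0,0,0,-1],[-0.42,0.132,0,0,0,0,-1],[-0.631,0.197,0,0,0,0,-1],[-0.631,0.197,0,0,0,0,-1],[-0.631,0.197,0,0,0,0,-1]]' |sed -n 2p; done; python3 -m crank '[[0,0,0.2,0,0,0,-1],[0,0,0.4,0,0,0,-1],[0,0,0.44,0,0,0,-1],[0,0,0.44,0,0,0,-1],[0,0,0.44,0,0,0,-1]]'; python3 -c "
from h import *
print(go([598,99.7,56],1.69))"
```

```text
time: 41.68
tcp_pos: [462.7, 403.6, 57.0]
ee_rot: [3.14, -0.002, 1.691]
force: [-0.5, 0.2, -0.3]
gripper_width: 85.6
gripper_force: 0.0
time: 42.3
tcp_pos: [462.6, 403.1, 56.8]
ee_rot: [3.139, -0.001, 1.691]
force: [-0.6, -0.6, 7.0]
gripper_width: 54.7
gripper_force: 41.3
time: 42.8
tcp_pos: [461.9, 401.9, 185.2]
ee_rot: [3.141, 0.001, 1.691]
force: [0.4, -0.7, -4.1]
gripper_width: 55.2
gripper_force: 45.1
tcp_pos: [528.7, 251.3, 183.5]
tcp_pos: [596.6, 103.2, 184.6]
time: 44.68
tcp_pos: [598.9, 102.5, 77.4]
ee_rot: [3.138, -0.001, 1.692]
force: [0.8, 0.7, -2.1]
gripper_width: 55.2
gripper_force: 44.6
[-0.0108 -0.0051  0.0856  0.0011 -0.0002  0.0008]
```

```bash
python3 -m crank '[[-0.002,-0.004,0.04,0,0,0,-1],[-0.002,-0.004,0.079,0,0,0,-1],[-0.002,-0.004,0.079,0,0,0,-1],[-0.002,-0.004,0.079,0,0,0,-1]]' && python3 -m crank '[[0,0,0,0,0,0,1],[0,0,0,0,0,0,1],[0,0,0,0,0,0,1],[0,0,0,0,0,0,1]]' && python3 -m crank '[[0,0,-0.25,0,0,0,1],[0,0,-0.5,0,0,0,1],[0,0,-0.5,0,0,0,1],[0,0,-0.5,0,0,0,1]]' && python3 -m crank '[[-0.3,-0.3,-0.6,0,0,0.268,1],[-0.3,-0.3,-0.6,0,0,0.268,1],[-0.3,-0.3,-0.6,0,0,0.268,1],[-0.3,-0.3,-0.6,0,0,0.268,1],[-0.3,-0.3,-0.6,0,0,0.268,1]]'; python3 -c "
from h import *
print(go([528,28,328],0.005))"
```

```text
time: 45.18
tcp_pos: [597.6, 100.7, 56.6]
ee_rot: [3.139, 0.0, 1.691]
force: [-2.6, -0.4, 7.8]
gripper_width: 54.9
gripper_force: 48.0
time: 45.68
tcp_pos: [596.5, 100.5, 55.3]
ee_rot: [-3.141, -0.0, 1.691]
force: [0.4, 0.4, -0.2]
gripper_width: 85.1
gripper_force: 0.0
time: 46.18
tcp_pos: [596.4, 100.1, 180.2]
ee_rot: [-3.141, 0.001, 1.691]
force: [-0.1, 0.1, -0.2]
gripper_width: 85.4
gripper_force: 0.0
time: 46.8
tcp_pos: [530.5, 16.0, 329.4]
ee_rot: [-3.141, 0.002, 0.844]
force: [0.3, 0.1, -0.3]
gripper_width: 85.7
gripper_force: 0.0
[ 0.0292 -0.0396  0.0056 -0.      0.0006  0.267 ]
```

Now I repeat the original view and measure the same way.

```bash
python3 -m crank '[[0.029,-0.04,0,0,0,0.267,1],[0.029,-0.04,0,0,0,0.267,1],[0.029,-0.04,0,0,0,0.267,1],[0.029,-0.04,0,0,0,0.267,1],[0.029,-0.04,0,0,0,0.267,1]]' >/dev/null; python3 -m crank '[[0,0,0,0,0,0,1],[0,0,0,0,0,0,1]]'; python3 -c "
from h import *
ci=eyes.camera_info('wrist'); cv2.imwrite('pics/w9.png',eyes.read_camera('wrist')); np.save('ci9.npy',ci,allow_pickle=True)"; sed 's/ci1/ci9/;s/w1/w9/' m1.py > m9.py; python3 m9.py | grep -E '^(jar|can |tube|tin)'
```

```text
time: 47.68
tcp_pos: [528.1, 28.9, 329.4]
ee_rot: [3.142, 0.002, 0.012]
force: [0.8, 0.6, -0.3]
gripper_width: 85.4
gripper_force: 0.0
jar [260.1 108.3] [598.1  98.   78. ] extent [50.6 52.5] ((597.5802612304688, 97.9703369140625), (51.34563064575195, 53.03719711303711), 20.614076614379883)
can [385.   94.8] [615.  -46.5  74. ] extent [31.2 32.9] ((614.8607177734375, -46.5201530456543), (31.904478073120117, 33.44993591308594), 177.0758514404297)
tube [323.4 167.3] [530.5  23.6  84. ] extent [34.5 32.7] ((530.1117553710938, 23.55668830871582), (33.33950424194336, 36.11334228515625), 94.60531616210938)Traceback (most recent call last):
  File "m9.py", line 19, in <module>
    show('tin',nb,(290,72,346,130),48)
    ~~~~^^^^^^^^^^^^^^^^^^^^^^^^^^^^^^
  File "m9.py", line 8, in show
    c,p=blob(mask,roi); w=ray(ci,cv2.convexHull(c).reshape(-1,2),z)[:,:2]
        ~~~~^^^^^^^^^^
  File "m9.py", line 6, in blob
    M=cv2.moments(c); return c,(M['m10']/M['m00'],M['m01']/M['m00'])
                                ~~~~~~~~^~~~~~~~~
ZeroDivisionError: float division by zero
```

View pics/w9.png

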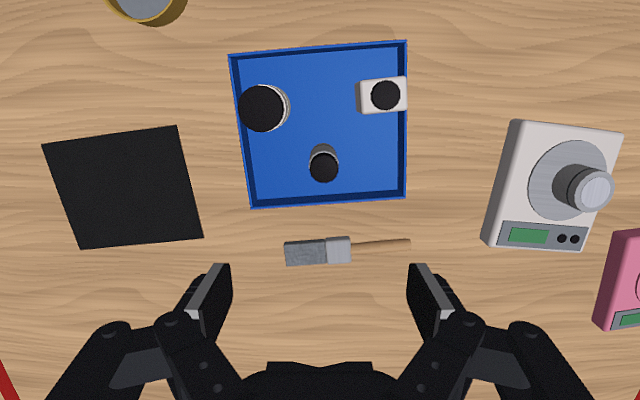

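The containers are all back within about 2 mm: jar (262,108), canister (384,95), tube (323,166). The tin stands on the pan at (592,188), and the brush and sieve haven't moved. I'm handing in.

```bash
python3 -c "
from plant import arm
print(arm.sign_off())"
```

```text
the job is handed in; nothing more can be done
None
```

The job is handed in (no verdict was returned): the tin stands on the balance pan about 2 mm from its centre, and the last camera check put the jar, canister and tube upright in the tray within about 2 mm of where they started, at about 48 s of the allowed 144 s.

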